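# Zero the bench scale for the glass

### The arm

A 6-joint arm with a two-finger parallel gripper is mounted at the origin on a cart in front of the work surface, level with it; the furniture and walls round the work are solid. World frame = base frame: x ahead of the robot, y to its left, z up, the work surface at z = 0. Lengths are in m, angles in degrees, forces in N, time in s.
With the tool pointing down it reaches from about 0.35 to 0.875 m from the base axis. Payload 4.2 kg.
Tool frame: the origin (TCP) lies at the very end of the fingers, on their centre line; the grasp point (between the pads) lies 19 mm behind it; z points along the fingers, x is the direction in which the jaws open and shut, and the axes are right-handed (so a half turn about z gives the same grasp; the last joint's range is limited). The gripper opens to 87 mm and grips with 3 to 60 N. Pads are 19 mm wide; open, the fingers measure 117 mm over their backs; the gripper's body (75 mm by 190 mm) begins 51 mm behind the grasp point.
Start: joints at [-60.298, 22.042, 0.453, 0, -68.411, -14.817], TCP at [0.161, -0.604, 0.223] pointing down, gripper open.
Joint ranges: [-179.83, 179.83], [-69.29, 118.12], [-61.27, 80.66], [-181.25, 117.63], [-171.15, -9.14], [-177.46, 177.46]. Speed limits (degrees/s): [159.86, 159.86, 180, 180, 180, 180].

### API

Orientations are given as a 3x3 rotation matrix whose columns are the frame's x, y, z axes.
In Python, from station import r gives the robot as it stands.
- The arm moves only by the tool move_arm, never from a script. Its argument "series" is a list that holds one entry, the list of rows, each a list of 7 numbers: the shift along the tool's x, y, z in cm, then the turn, a rotation vector about the tool's x, y, z in degrees, then the opening, from -1 (shut) to 1 (fully open). In form: [[[dx, dy, dz, wx, wy, wz, fingers], ...]]. A call has 1 to 12 rows; each row shifts and turns the commanded pose from where the row before left it, along the tool's axes as they then stand; what a row does not reach is not made up. A row lasts 1/8 s, in which the tool goes at most 62.5 mm and 10.7 degrees, less where a joint would pass 70% of its speed; a pose out of reach is approached as far as the arm can. A call is refused whole if a number of a shift passes 6.25 or a number of a turn 10.7, either way. A call with a gripper value outside its range is refused whole. The fingers move at their own pace and stop on an object; the grip force is fixed at half the most. Time passes only in rows, so rows that do not move let the fingers close. It gives the time, the measured TCP pose, the force and the opening at its end, in the units of the state.
- r.sense(): the state, without advancing time (a new reading comes with each control period).
- r.capture(name): name is "side" or "top" or "wrist"; returns a dict with "color" (420x560x3 uint8, blue, green, red), "fx", "fy", "cx", "cy" (pixels), "rvec" (rotation vector, rad) and "tvec" (3), from world to camera coordinates, as OpenCV has them; the wrist camera has in their place "tool_from_camera" (4x4, takes a point from camera to tool coordinates, whose origin is the TCP and whose axes are the tool frame's). Camera axes: x right, y down, z forward; pixel columns grow to the right and rows downward; lengths in m; the calibration is good to about 2 mm. A picture is of the moment at which its call begins: read the wrist's pose just before it. There is no depth.
- r.finish_job(): hands the job in, once; it reports no verdict.
The state is a dict: "time_s": time; "joints": joint angles; "joint_velocities": joint speeds; "effort": joint torques, N m; "tcp_pos": TCP position; "ee_rot": TCP orientation; "wrist_force": force on the tool from outside, world axes, zero at the start; "moment": the same for the moment, N m; "gripper_width": opening from 0.0 (shut) to 1.0 (fully open).
Only numpy, scipy, OpenCV 4.12 (cv2) and the standard library are available. Lean on these libraries where they do the work, as an engineer would, in place of code of your own. Each camera call takes 0.05 s, during which the arm holds its last target.

### The job

Get the bench scale ready to weigh into the dark glass bowl standing on its pan: first push down the raised far half of the rocker switch until it has tipped right over, then push the round key fully in (it stays in), then press the long bar key fully down and let it spring back. Do it all by pressing with the fingertips; do not press the square key, do not touch the pan, and do not lift or shift the bowl or the things lying beside the scale.

Things in the scene. Friction and masses are not known exactly. Their poses are not given: they have to be found in the camera images.
- scale: grey bench scale fixed to the table, 300 mm long (x) by 152 mm wide (y), top deck 40 mm above the table. Origin on the table surface under the centre of the black 142 x 142 mm control panel; +x points from the panel to the pan (away from the robot), +y left, z up. Its yaw varies. The deck runs from x = -105 mm to x = +195 mm. The panel has four places, at x = +-34, y = +-34 mm; which control sits in which place varies. All keys are the same white plastic.
- pan: steel pan of the scale, 110 (x) x 140 (y) mm, its plate's top 54 mm above the table, fixed; origin at the centre of its underside, 137 mm in x from the scale's origin. Not to be touched.
- rocker_mod: rocker control: a 62 x 62 mm plate, 4 mm thick, in one of the four places of the panel. Origin under the plate's centre, 40 mm above the table; axes parallel to those of scale.
- rocker_far (a point): point on the top face of the rocker's far half (towards the pan, +x of the scale), 20 mm from the hinge and 9 mm from the far edge; it moves with the rocker: about 65 mm above the table at the start (the far edge about 68 mm), about 58 mm when tipped right over. The rocker is a 58 (x) x 30 (y) mm white paddle, a shallow V, hinged in the middle of its plate along the scale's y.
- rocker (a joint): rocker angle in rad: 0 at the start (near half level, far half sticking up by 0.34 rad), 0.34 when the far half is right down and level. No spring: friction only, about 3 N at the point moves it and it stays where it is left.
- round_mod: round key control: a 62 x 62 mm plate, 4 mm thick, in one of the four places of the panel. Origin under the plate's centre, 40 mm above the table; axes parallel to those of scale.
- round_key_top (a point): centre of the top face of the round key (30 mm diameter), about 58 mm above the table at the start; moves with the key.
- round_key (a joint): round key travel in m: 0 out, 0.006 fully in. Moves straight down at about 3 N and has no spring: it stays where it is left.
- bar_mod: bar key control: a 62 x 62 mm plate, 4 mm thick, in one of the four places of the panel. Origin under the plate's centre, 40 mm above the table; axes parallel to those of scale.
- bar_key_top (a point): centre of the top face of the long bar key (16 mm in x by 46 mm in y of the scale), 58 mm above the table; moves with the key.
- bar_key (a joint): bar key travel in m: 0 up, 0.006 fully down, straight down; spring-loaded, about 1.2 N to start and 5 N fully down; returns by itself.
- square_mod: square key control: a 62 x 62 mm plate, 4 mm thick, in one of the four places of the panel. Origin under the plate's centre, 40 mm above the table; axes parallel to those of scale.
- square_key_top (a point): centre of the top face of the square key (26 x 26 mm), 58 mm above the table. Leave this key alone.
- square_key (a joint): square key travel in m: 0 up, 0.006 fully down; spring-loaded like the bar key.
- glass_bowl: dark round glass bowl, 60 mm across, 44 mm tall, loose on the pan; origin at the centre of its underside.
- tealight: tealight candle in a metal cup, 38 mm across, 20 mm tall, loose on the table right of the scale; origin under its centre.
- matchbox: matchbox, 36 x 55 x 16 mm, loose on the table right of the scale; origin under its centre.
- soap_bar: pink bar of soap, 47 x 79 x 26 mm, loose on the table in front of the scale; origin under its centre.
Things that resemble listed ones, but are neither listed nor needed, are in the scene too. What is shaped like the glass_bowl but green or turquoise is not meant.

How it is judged (in metres and radians):
On the way, in this order (a step that is already met when the one before it is completed fails the run):
1. the rocker is pushed right over with the fingers (value of joint rocker above 0.29 rad and contact force between the fingers and rocker_mod above 0.5 N), for 0.05 s.
2. the round key is pushed fully in with the fingers (value of joint round_key above 0.0048 m and contact force between the fingers and round_mod above 0.5 N), for 0.05 s.
3. the bar key is pressed fully down with the fingers (value of joint bar_key above 0.0048 m and contact force between the fingers and bar_mod above 0.5 N), for 0.05 s.
At the end, for the whole second after the job is handed in: Rocker tipped over (more than 0.28 rad of 0.34), round key in (more than 4.5 of 6 mm), bar key and square key up (within 1 mm); the bowl upright and at rest on the pan, and the bowl, tealight, matchbox and soap within 8 mm of where they were (value of joint rocker above 0.28 rad and value of joint round_key above 0.0045 m and value of joint each of bar_key, square_key below 0.001 m and distance of each of glass_bowl, tealight, matchbox, soap_bar from where it was at the start of the episode below 0.008 m and angle between glass_bowl's own z axis and vertical below 0.15 rad and linear speed of glass_bowl below 0.02 m/s); the robot touches nothing.
It fails at once if the square key is pressed (more than 2 mm) (value of joint square_key above 0.002 m).
It fails at once if the round key is pressed before the rocker is over (value of joint round_key above 0.002 m and value of joint rocker below 0.25 rad).
It fails at once if the bar key is pressed before the round key is in (value of joint bar_key above 0.002 m and value of joint round_key below 0.004 m).
It fails at once if the robot touches the pan (contact force between any of the arm, the fingers and pan above 0.5 N).
It fails at once if the bowl, tealight, matchbox or soap is lifted or shifted (more than 8 mm) (distance of any of glass_bowl, tealight, matchbox, soap_bar from where it was at the start of the episode above 0.008 m).
It also fails if it takes over 38 s, if anything falls off the work surface, if the arm or the gripper's body presses on something with over 40 N, if the wrist force passes 120 N, or if a joint passes its speed limit or range.

## Working session

There is one attempt and no reset: what is moved stays moved. The work goes in short steps, Python scripts to look and compute and a tool call to move; the robot and the scene stay as the last step left them, time stands still between calls to the robot, and variables do not carry over. Pictures are saved under pics/ and viewed, and the job is handed in when it is done.

Besides the shell and the picture viewer there is one more tool, called after "Emit:" as a command line: name --argument value ..., lists and objects as JSON in quotes. move_arm: Moves the arm, as the interface text tells. Its arguments: {"type":"object","properties":{"series":{"type":"array","items":{"type":"array","items":{"type":"array","items":{"type":"number"}}}}},"required":["series"]}

```bash
ls; mkdir -p pics
python3 - <<'E'
from station import r
import cv2
print(r.sense())
for n in ("side","top","wrist"):
    c=r.capture(n); cv2.imwrite(f"pics/{n}0.png",c["color"]); print(n,{k:v for k,v in c.items() if k!="color"})
E
```

```text
pics
{'time_s': 0.0, 'joints': array([-6.03001145e+01,  2.20923252e+01,  3.77486334e-01, -2.93956179e-02,
       -6.84105662e+01, -1.48183600e+01]), 'joint_velocities': array([ 0.02697749,  0.020595  , -0.00716661,  0.01251775, -0.07781697,
       -0.00956678]), 'effort': array([-3.73790372e-04, -3.90667427e+01,  1.87404406e+01,  4.21973571e+00,
        1.07786429e-02, -1.98288667e-04]), 'tcp_pos': array([ 0.16039003, -0.60343039,  0.22142641]), 'ee_rot': array([[-2.56637474e-01,  9.66507505e-01, -6.70011227e-04],
       [ 9.66505147e-01,  2.56638330e-01,  2.13752273e-03],
       [ 2.23788232e-03, -9.90008650e-05, -9.99997491e-01]]), 'wrist_force': array([-1.11281541, -0.69567338,  0.31996557]), 'moment': array([-0.00512695, -0.06339749,  0.00290932]), 'gripper_width': 0.9985927784954723}
side {'fx': 442.98593825595094, 'fy': 442.98593825595094, 'cx': 279.637660377197, 'cy': 205.60520921092342, 'rvec': array([ 1.90327325, -0.41985443,  0.24813056]), 'tvec': array([-0.51458947,  0.07602941,  0.94708959])}
top {'fx': 462.30422226673244, 'fy': 462.30422226673244, 'cx': 277.89517373889447, 'cy': 209.1647994460452, 'rvec': array([ 2.13334286, -2.14333262,  0.11163862]), 'tvec': array([-0.21980889,  0.50064304,  1.03243338])}
wrist {'fx': 289.91566520264286, 'fy': 289.91566520264286, 'cx': 281.2866149288476, 'cy': 207.91765945359208, 'tool_from_camera': array([[ 9.99999814e-01,  2.50901905e-04,  5.56716642e-04,
        -1.64319768e-03],
       [-3.78471029e-04,  9.70123821e-01,  2.42610033e-01,
        -6.67056621e-02],
       [-4.79212757e-04, -2.42610198e-01,  9.70123735e-01,
        -1.61984925e-01],
       [ 0.00000000e+00,  0.00000000e+00,  0.00000000e+00,
         1.00000000e+00]])}
```

View pics/top0.png

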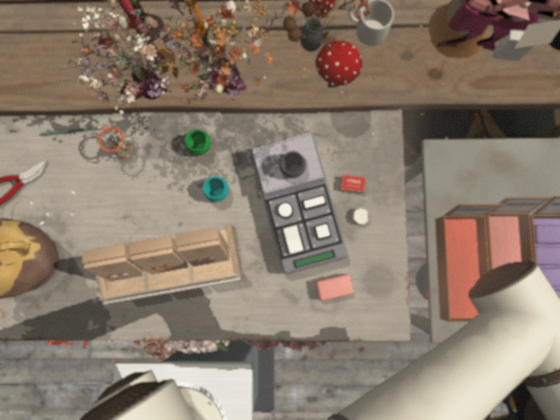

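View pics/side0.png

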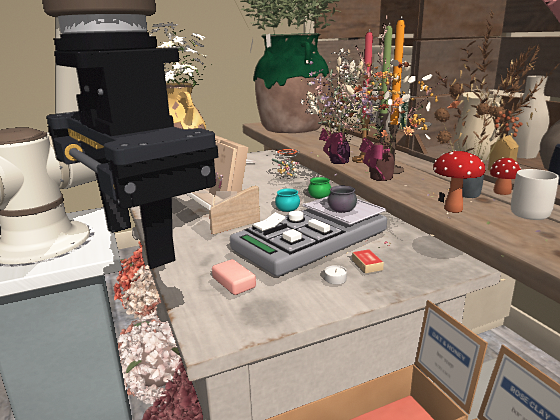

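Run:
```python
import cv2
a=cv2.imread("pics/top0.png")[130:280,235:365]; cv2.imwrite("pics/tc.png",cv2.resize(a,None,fx=4,fy=4,interpolation=cv2.INTER_CUBIC))
a=cv2.imread("pics/side0.png")[175:285,220:400]; cv2.imwrite("pics/sc.png",cv2.resize(a,None,fx=4,fy=4,interpolation=cv2.INTER_CUBIC))
```

```text
(no output)
```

View pics/tc.png

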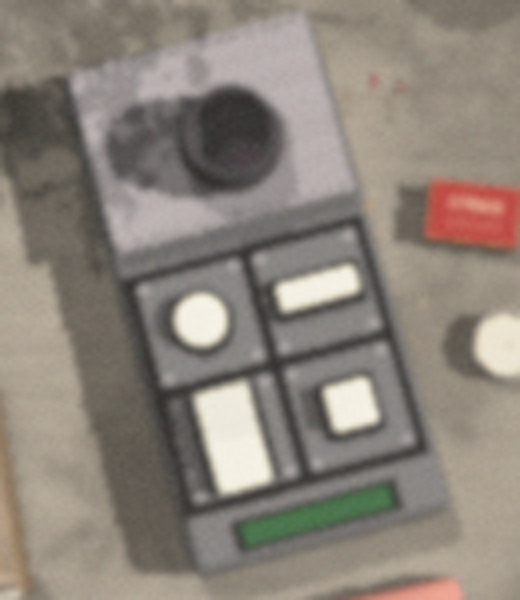

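View pics/sc.png

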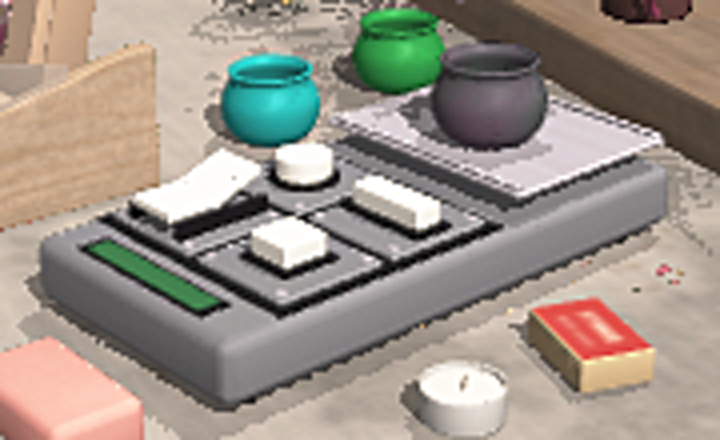

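```bash
cat > h.py <<'E'
import numpy as np, cv2
from scipy.optimize import least_squares
def proj(P,c):
    K=np.array([[c["fx"],0,c["cx"]],[0,c["fy"],c["cy"]],[0,0,1]])
    return cv2.projectPoints(np.array(P,float),c["rvec"],c["tvec"],K,None)[0][:,0]
def w(p,q):
    x,y,t=p; q=np.array(q,float); c,s=np.cos(t),np.sin(t)
    return np.c_[x+c*q[:,0]-s*q[:,1], y+s*q[:,0]+c*q[:,1], q[:,2]]
Q=np.array([[.034,.034,.058],[.034,-.034,.058],[-.034,-.034,.058],
 [-.063,.049,.058],[-.063,.019,.058],[-.0065,.019,.068],[-.0065,.049,.068]])
E
python3 - <<'E'
from h import *; from station import r
T=r.capture("top"); S=r.capture("side")
pt=np.array([[201,319],[317,289],[351,405],[216,497],[273,487],[248,378],[193,388]])/4-.375+[235,130]
# side: round, bar, square tops ; rocker
ps=np.array([[304,157],[398,196],[289,239],[160,215]])/4-.375+[220,175]
ps=ps[:3]
f=lambda p:(proj(w(p,Q),T)-pt).ravel()
s=least_squares(f,[.55,-.15,.2]); print(s.x,np.degrees(s.x[2]));print(f(s.x).reshape(-1,2).round(2))
g=lambda p:(proj(w(p,Q[:3]),S)-ps).ravel()
s2=least_squares(g,s.x); print(s2.x,np.degrees(s2.x[2]),g(s2.x).round(1))
s3=least_squares(lambda p:np.r_[f(p),g(p)],s.x); print(s3.x,np.degrees(s3.x[2]))
print(w(s3.x,[[-.014,.034,.065],[.034,.034,.058],[.034,-.034,.058],[-.034,-.034,.058],[.082,0,.054]]))
E
```

```text
[ 0.47062099 -0.28003746  0.24329704] 13.939893423106026
[[ 0.12 -0.06]
 [ 0.58 -0.01]
 [-0.12  0.37]
 [ 0.57 -0.71]
 [-0.51 -1.55]
 [-0.59  0.57]
 [-0.03  1.41]]
[ 0.46800723 -0.28667398  0.26768744] 15.337360377670723 [ 0.   0.1 -0.1  0.3  0.1 -0.3]
[ 0.47060241 -0.28064135  0.24398741] 13.979448608993316
[[ 0.44880355 -0.25103038  0.065     ]
 [ 0.49538191 -0.23943484  0.058     ]
 [ 0.51180893 -0.30542084  0.058     ]
 [ 0.44582292 -0.32184786  0.058     ]
 [ 0.55017377 -0.26083229  0.054     ]]
```

Emit:
move_arm --series '[[[2.6,3.7,0,0,0,0.9,-1],[2.6,3.7,0,0,0,0,-1],[2.6,3.7,0.5,0,0,0,-1],[2.6,3.7,0.5,0,0,0,-1],[2.6,3.7,0.5,0,0,0,-1],[2.6,3.7,0.5,0,0,0,-1],[2.6,3.7,0.5,0,0,0,-1],[2.6,3.7,0.5,0,0,0,-1],[2.8,3.6,0.5,0,0,0,-1],[3.0,3.6,0.5,0,0,0,-1],[0,0,0,0,0,0,-1],[0,0,0,0,0,0,-1]]]'

```text
time_s: 1.75
tcp_pos: [0.4527, -0.2564, 0.1825]
ee_rot: [[-0.242, 0.97, -0.0], [0.97, 0.242, 0.0], [0.0, -0.0, -1.0]]
wrist_force: [0.4, 0.4, 0.1]
gripper_width: 0.003
```

Run:
```python
from station import r
import cv2,pickle
s=r.sense(); print(s["time_s"],s["tcp_pos"],s["ee_rot"],s["gripper_width"])
d={"s":s}
for n in ("wrist","side","top"): d[n]=r.capture(n)
pickle.dump(d,open("d1.pkl","wb"))
cv2.imwrite("pics/w1.png",cv2.resize(d["wrist"]["color"],None,fx=1.4,fy=1.4,interpolation=cv2.INTER_CUBIC))
cv2.imwrite("pics/s1.png",d["side"]["color"])
```

```text
1.75 [ 0.4527112  -0.25643866  0.18250484] [[-2.42137930e-01  9.70241763e-01 -3.80002631e-04]
 [ 9.70241832e-01  2.42137951e-01  9.86456342e-06]
 [ 1.01584070e-04 -3.66305864e-04 -9.99999928e-01]] 0.0028379487887245053
```

View pics/w1.png

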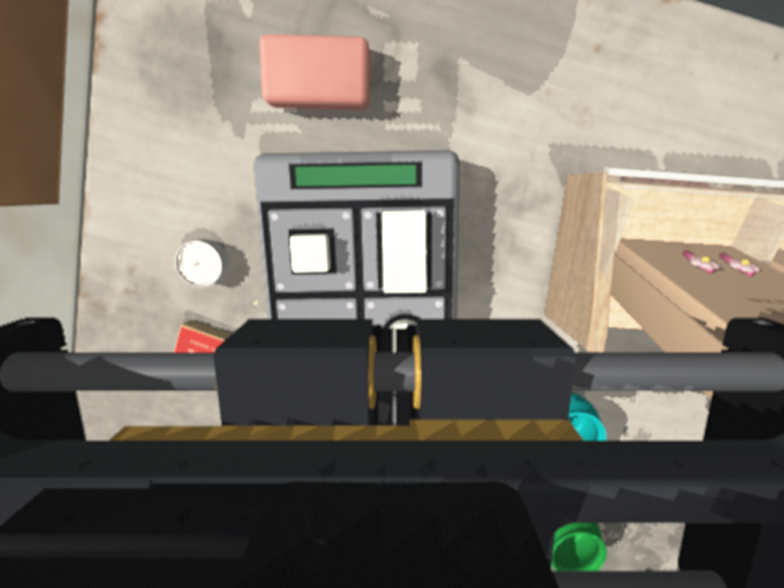

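View pics/s1.png

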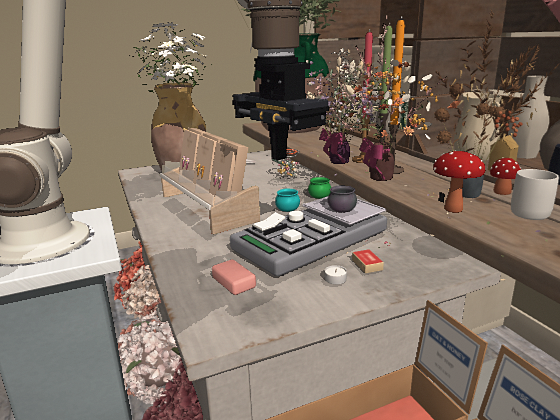

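Run:
```python
from h import *; import pickle
d=pickle.load(open("d1.pkl","rb")); W=d["wrist"]; s=d["s"]
M=np.eye(4);M[:3,:3]=s["ee_rot"];M[:3,3]=s["tcp_pos"]; C=M@W["tool_from_camera"]
def back(px,z):
    u,v=np.array(px)/1.4; ray=C[:3,:3]@[(u-W["cx"])/W["fx"],(v-W["cy"])/W["fy"],1]
    return C[:3,3]+ray*(z-C[2,3])/ray[2]
for p,z in [((309,252),.058),((381,210),.058),((427,210),.058),((428,294),.068),((382,293),.068),((263,204),.04),((453,203),.04)]:
    P=back(p,z); o=np.array([.4706,-.2806]); t=.2440
    q=P[:2]-o; print(p,P.round(4), (np.array([[np.cos(t),np.sin(t)],[-np.sin(t),np.cos(t)]])@q*1000).round(1))
```

```text
(309, 252) [ 0.4447 -0.3221  0.058 ] [-35.2 -34. ]
(381, 210) [ 0.4038 -0.2793  0.058 ] [-64.5  17.4]
(427, 210) [ 0.3961 -0.2484  0.058 ] [-64.5  49.2]
(428, 294) [ 0.4516 -0.2334  0.068 ] [-7.  50.3]
(382, 293) [ 0.4588 -0.265   0.068 ] [-7.7 18. ]
(263, 204) [ 0.4216 -0.3647  0.04  ] [-67.9 -69.7]
(453, 203) [ 0.3871 -0.2296  0.04  ] [-68.7  69.7]
```

Emit:
move_arm --series '[[[0.6,-0.4,2.0,0,0,0,-1],[0,0,3.0,0,0,0,-1],[0,0,3.0,0,0,0,-1],[0,0,2.0,0,0,0,-1],[0,0,0.75,0,0,0,-1],[0,0,0,0,0,0,-1],[0,0,0,0,0,0,-1]]]'

```text
time_s: 2.78
tcp_pos: [0.4481, -0.252, 0.076]
ee_rot: [[-0.241, 0.97, 0.002], [0.97, 0.241, -0.001], [-0.001, 0.002, -1.0]]
wrist_force: [-0.2, -0.3, -0.8]
gripper_width: 0.007
```

Run:
```python
from station import r
import cv2
for n,(a,b,c,d) in {"side":(120,290,210,410),"wrist":(0,420,0,560)}.items():
    i=r.capture(n)["color"][a:b,c:d]; f=780/(d-c); f=min(f,590/(b-a))
    cv2.imwrite(f"pics/{n}2.png",cv2.resize(i,None,fx=f,fy=f,interpolation=cv2.INTER_CUBIC))
```

```text
(no output)
```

View pics/side2.png

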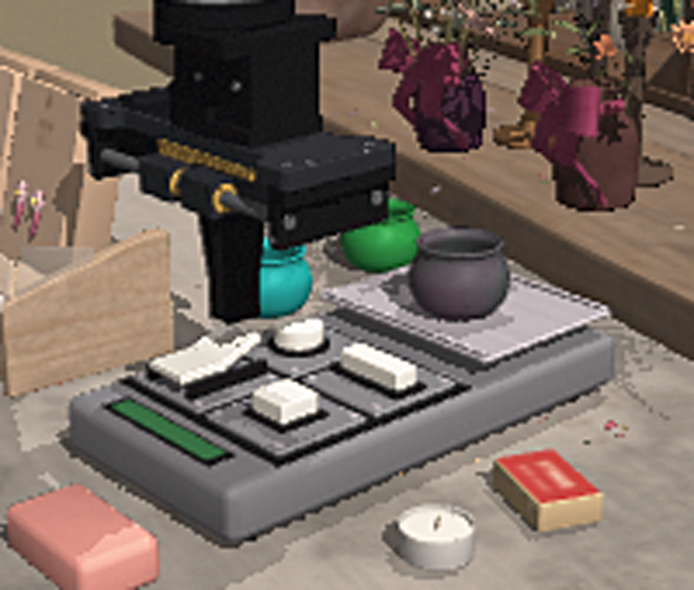

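View pics/wrist2.png

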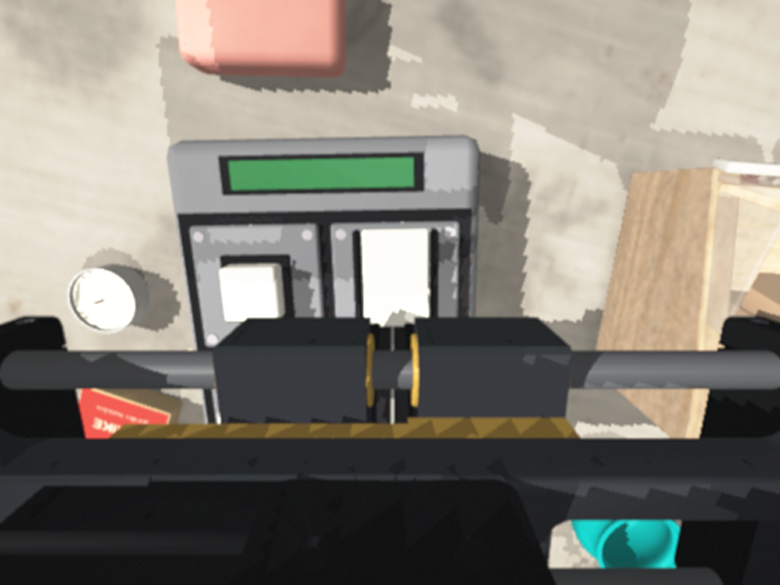

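The fingertip (side crop, about 235,318) hovers just above the rocker's raised far edge (250,340). Nothing has been touched yet, so I press.

Emit:
move_arm --series '[[[0,0,0.5,0,0,0,-1],[0,0,0.4,0,0,0,-1],[0,0,0.3,0,0,0,-1],[0,0,0.3,0,0,0,-1],[0,0,0.2,0,0,0,-1],[0,0,0.2,0,0,0,-1],[0,0,0,0,0,0,-1],[0,0,0,0,0,0,-1]]]'

```text
time_s: 3.88
tcp_pos: [0.4484, -0.2519, 0.0582]
ee_rot: [[-0.243, 0.97, 0.002], [0.97, 0.243, -0.001], [-0.002, 0.002, -1.0]]
wrist_force: [-0.5, 3.0, 15.1]
gripper_width: 0.006
```

Emit:
move_arm --series '[[[0,0,0.1,0,0,0,-1],[0,0,0,0,0,0,-1]]]'

```text
time_s: 4.12
tcp_pos: [0.4484, -0.2519, 0.0581]
ee_rot: [[-0.243, 0.97, 0.002], [0.97, 0.243, -0.001], [-0.002, 0.002, -1.0]]
wrist_force: [-2.8, 4.2, 21.3]
gripper_width: 0.009
```

Emit:
move_arm --series '[[[0,0,-1.0,0,0,0,-1],[0,0,-2.5,0,0,0,-1],[0,0,0,0,0,0,-1]]]'

```text
time_s: 4.5
tcp_pos: [0.4475, -0.2519, 0.0908]
ee_rot: [[-0.241, 0.97, 0.001], [0.97, 0.241, -0.0], [-0.001, 0.001, -1.0]]
wrist_force: [0.2, -0.7, -0.1]
gripper_width: 0.003
```

Run:
```python
from station import r
import cv2
print(r.sense()["tcp_pos"])
for n,(a,b,c,d) in {"side":(120,290,210,410)}.items():
    i=r.capture(n)["color"][a:b,c:d]; f=780/(d-c); f=min(f,590/(b-a))
    cv2.imwrite(f"pics/{n}3.png",cv2.resize(i,None,fx=f,fy=f,interpolation=cv2.INTER_CUBIC))
```

```text
[ 0.44753902 -0.25185424  0.09084694]
```

View pics/side3.png

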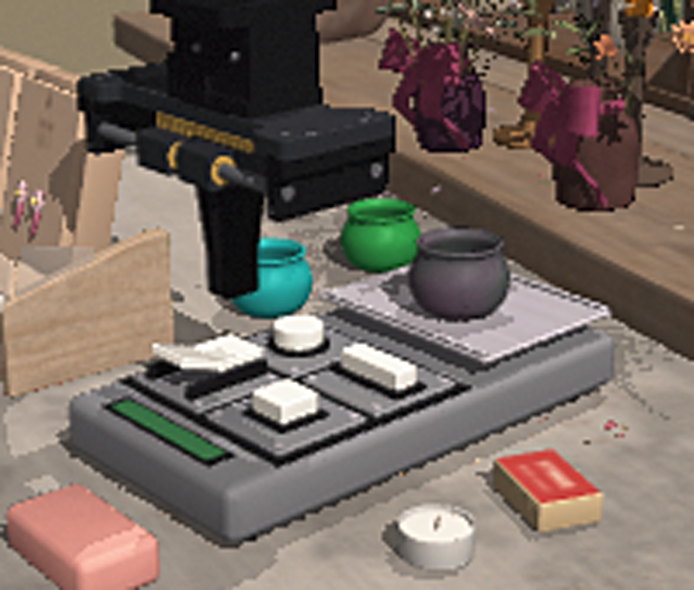

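The rocker is over: its far half is level and its near half is raised (about 180,350). Next is the round key (298,332).

Emit:
move_arm --series '[[[0,2.4,0,0,0,0,-1],[0.1,2.5,0,0,0,0,-1],[0,0,1.5,0,0,0,-1],[0,0,0.8,0,0,0,-1],[0,0,0,0,0,0,-1]]]'

```text
time_s: 5.18
tcp_pos: [0.4928, -0.2388, 0.0654]
ee_rot: [[-0.241, 0.971, -0.004], [0.971, 0.241, 0.001], [0.002, -0.004, -1.0]]
wrist_force: [0.3, -0.0, 0.6]
gripper_width: 0.006
```

Run:
```python
from station import r
import cv2
print(r.sense()["tcp_pos"])
for n,(a,b,c,d) in {"side":(120,290,210,410)}.items():
    i=r.capture(n)["color"][a:b,c:d]; f=780/(d-c); f=min(f,590/(b-a))
    cv2.imwrite(f"pics/{n}4.png",cv2.resize(i,None,fx=f,fy=f,interpolation=cv2.INTER_CUBIC))
```

```text
[ 0.49276325 -0.23876279  0.06537539]
```

View pics/side4.png

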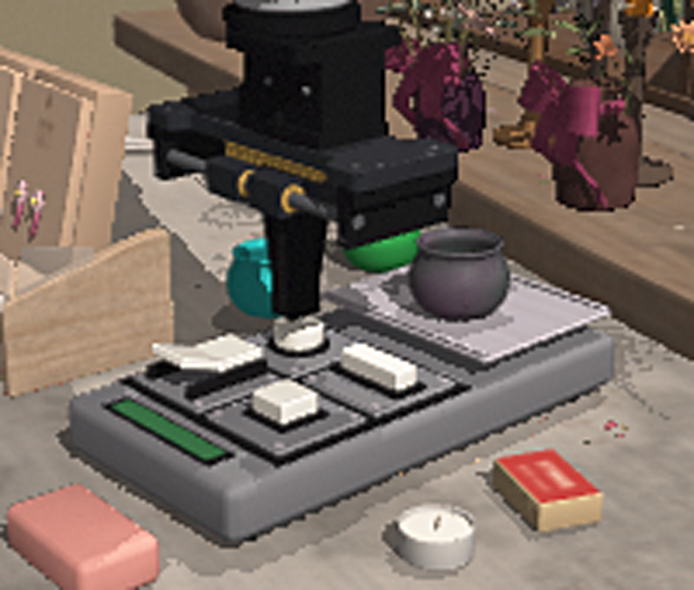

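The finger is centred over the round key, so I press.

Emit:
move_arm --series '[[[0,0,0.4,0,0,0,-1],[0,0,0.4,0,0,0,-1],[0,0,0.3,0,0,0,-1],[0,0,0.3,0,0,0,-1],[0,0,0.2,0,0,0,-1],[0,0,0,0,0,0,-1],[0,0,0,0,0,0,-1]]]'

```text
time_s: 6.1
tcp_pos: [0.4948, -0.2389, 0.0524]
ee_rot: [[-0.242, 0.97, 0.0], [0.97, 0.242, -0.0], [-0.0, 0.0, -1.0]]
wrist_force: [-2.7, 1.8, 10.3]
gripper_width: 0.007
```

Emit:
move_arm --series '[[[0,0,0.2,0,0,0,-1],[0,0,0,0,0,0,-1],[0,0,0,0,0,0,-1]]]'

```text
time_s: 6.48
tcp_pos: [0.4949, -0.2389, 0.0522]
ee_rot: [[-0.243, 0.97, 0.0], [0.97, 0.243, -0.001], [-0.001, 0.0, -1.0]]
wrist_force: [-6.6, 4.2, 20.8]
gripper_width: 0.009
```

Emit:
move_arm --series '[[[0,0,-1.0,0,0,0,-1],[0,0,-2.0,0,0,0,-1],[0,0,0,0,0,0,-1]]]'

```text
time_s: 6.85
tcp_pos: [0.496, -0.239, 0.0801]
ee_rot: [[-0.242, 0.97, 0.003], [0.97, 0.242, -0.001], [-0.001, 0.003, -1.0]]
wrist_force: [0.0, -0.5, 0.1]
gripper_width: 0.008
```

Run:
```python
from station import r
import cv2
print(r.sense()["tcp_pos"])
for n,(a,b,c,d) in {"side":(120,290,210,410)}.items():
    i=r.capture(n)["color"][a:b,c:d]; f=780/(d-c); f=min(f,590/(b-a))
    cv2.imwrite(f"pics/{n}5.png",cv2.resize(i,None,fx=f,fy=f,interpolation=cv2.INTER_CUBIC))
```

```text
[ 0.49600747 -0.23901359  0.08010218]
```

View pics/side5.png

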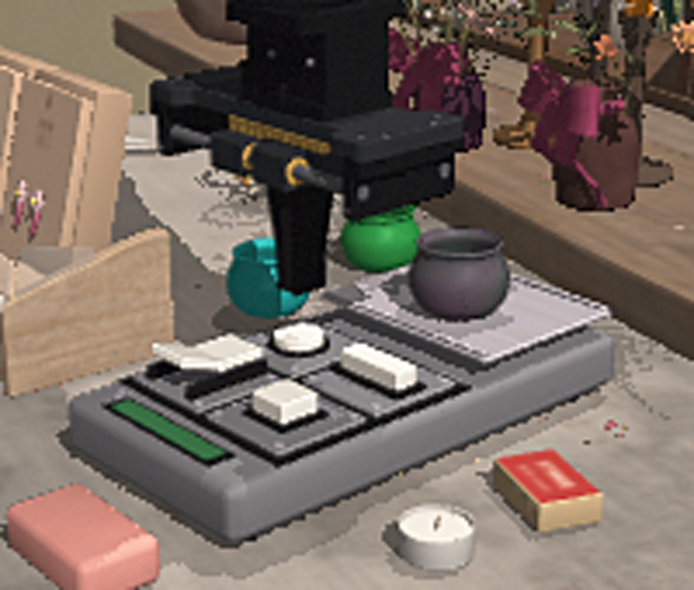

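The round key is in (298,338, visibly lower). Next is the bar key (378,367).

Emit:
move_arm --series '[[[-3.4,0,0,0,0,0,-1],[-3.4,0,0,0,0,0,-1],[0,0,0.5,0,0,0,-1],[0,0,0.5,0,0,0,-1],[0,0,0,0,0,0,-1],[0,0,0,0,0,0,-1]]]'

```text
time_s: 7.65
tcp_pos: [0.5112, -0.3041, 0.0691]
ee_rot: [[-0.243, 0.97, -0.0], [0.97, 0.243, 0.0], [0.0, -0.0, -1.0]]
wrist_force: [0.1, 0.4, 0.1]
gripper_width: 0.005
```

Run:
```python
from station import r
import cv2
print(r.sense()["tcp_pos"])
for n,(a,b,c,d) in {"side":(120,290,210,410)}.items():
    i=r.capture(n)["color"][a:b,c:d]; f=780/(d-c); f=min(f,590/(b-a))
    cv2.imwrite(f"pics/{n}6.png",cv2.resize(i,None,fx=f,fy=f,interpolation=cv2.INTER_CUBIC))
```

```text
[ 0.51122134 -0.30414929  0.06905537]
```

View pics/side6.png

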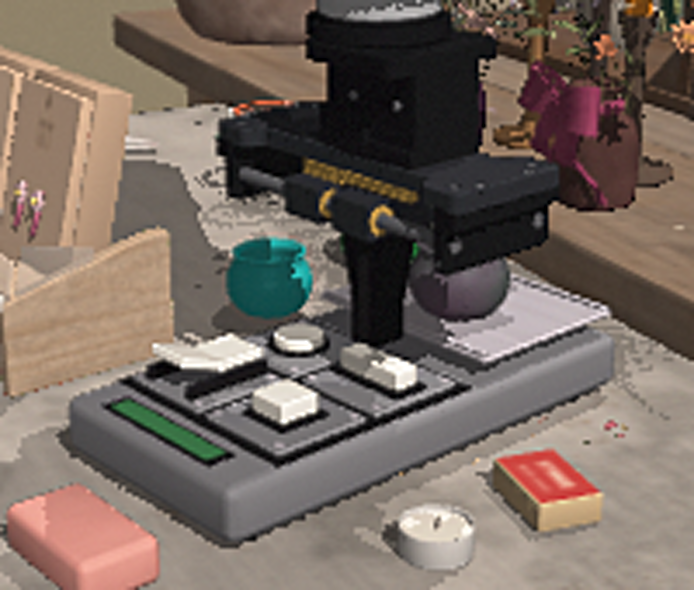

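Emit:
move_arm --series '[[[0,0,0.5,0,0,0,-1],[0,0,0.5,0,0,0,-1],[0,0,0.4,0,0,0,-1],[0,0,0.3,0,0,0,-1],[0,0,0.3,0,0,0,-1],[0,0,0,0,0,0,-1],[0,0,0,0,0,0,-1],[0,0,0,0,0,0,-1]]]'

```text
time_s: 8.7
tcp_pos: [0.5113, -0.3047, 0.0522]
ee_rot: [[-0.243, 0.97, 0.0], [0.97, 0.243, -0.001], [-0.001, 0.0, -1.0]]
wrist_force: [-4.3, 5.3, 18.0]
gripper_width: 0.003
```

Force of 18 N at 0.0522 m means the key has bottomed. I lift away and check.

Emit:
move_arm --series '[[[0,0,-1.0,0,0,0,-1],[0,0,-3.0,0,0,0,-1],[0,0,-5.0,0,0,0,-1],[0,0,-5.0,0,0,0,-1],[-5,-3,0,0,0,0,-1],[-5,-3,0,0,0,0,-1],[-5,-3,0,0,0,0,-1],[-5,-3,0,0,0,0,-1],[0,0,0,0,0,0,-1],[0,0,0,0,0,0,-1]]]'

```text
time_s: 9.95
tcp_pos: [0.4427, -0.5278, 0.1882]
ee_rot: [[-0.241, 0.971, -0.001], [0.971, 0.241, 0.001], [0.001, -0.001, -1.0]]
wrist_force: [-0.5, 0.2, 0.5]
gripper_width: 0.006
```

Run:
```python
from station import r
import cv2
print(r.sense()["joint_velocities"].round(2))
for n,(a,b,c,d) in {"side":(170,290,210,410),"top":(130,310,235,375)}.items():
    i=r.capture(n)["color"][a:b,c:d]; f=780/(d-c); f=min(f,590/(b-a))
    cv2.imwrite(f"pics/{n}7.png",cv2.resize(i,None,fx=f,fy=f,interpolation=cv2.INTER_CUBIC))
```

```text
[ 1.72 -1.   -0.38  0.12  0.    0.18]
```

View pics/side7.png

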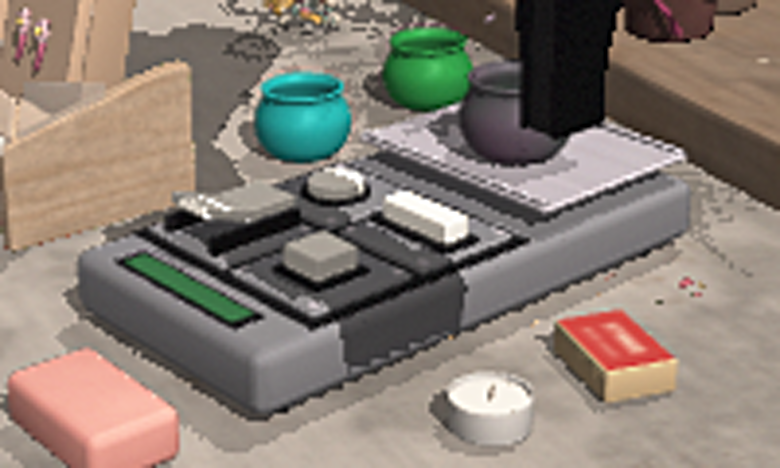

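View pics/top7.png

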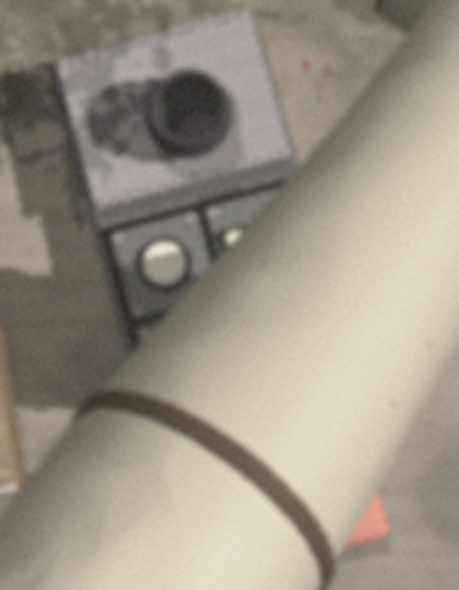

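The rocker is over, the round key is in, and the bar and square keys are up. The bowl and the other things look unmoved, and the arm is clear in free air.

```bash
python3 -c "
from station import r
print(r.finish_job())"
```

```text
the job is handed in; nothing more can be done
None
```

I pressed the three controls in the order asked, with the fingers shut, and handed the job in at about 10 s. No verdict was reported.

| Control | Fingertip height at the end of the press | Force |
|---|---|---|
| Rocker, far half | 58.1 mm | 21 N |
| Round key | 52.2 mm | 21 N |
| Bar key | 52.2 mm | 18 N |

- **Final side picture:** the rocker is tipped over, the round key is in, the bar and square keys are up, and the bowl and the things lying by the scale look unmoved. In that picture the finger hid part of the bowl and the arm's shadow lay over the panel. I judged positions by eye and did not measure them again.
- **Final top picture:** it agrees for the bowl and the round key. The arm hid the rest of the panel and most of the things lying by the scale.
- **Scale position:** the top and wrist cameras agreed to about 1 mm. A fit from the side camera alone came out about 7 mm and 1.4° off, so I did not rely on it.
- **Robot:** it was hanging free, well above the table, with no contact force when I handed in.

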